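# Put a parts bin away through the guide posts

## Robot

A 7-joint arm with a two-finger parallel gripper is mounted at the origin on the work surface. World frame = base frame: x ahead of the robot, y to its left, z up, the work surface at z = 0. Lengths are in m, angles in rad, forces in N, time in s.
With the tool pointing down it reaches from about 0.4 to 0.85 m from the base axis. Payload 10.4 kg.
Tool frame: the origin (TCP) lies between the finger pads; the fingertips stand 11 mm ahead of it and the grasp point (between the pads) lies 8 mm behind it (r.tcp_to_tips is the distance from the TCP to the fingertips, in m); z points along the fingers, y is the line along which they close (so a half turn about z gives the same grasp; the last joint's range is limited). The gripper opens to 87 mm and grips with 3 to 60 N. Pads are 19 mm wide; open, the fingers measure 117 mm over their backs; the gripper's body (75 mm by 190 mm) begins 51 mm behind the grasp point.
Start: joints at [1.275, 0.332, -0.065, 1.46, 0.022, 1.35, -0.088], TCP at [0.168, -0.602, 0.234] pointing down, gripper open.
Joint ranges: [-2.6, 2.6], [-0.5, 2.12], [-1.47, 1.34], [0.16, 2.42], [-1.27, 4.41], [0.06, 2.06], [-2.6, 2.6]. Speed limits (rad/s): [2.22, 2.22, 2.79, 2.79, 3.14, 3.14, 3.14].

## Interface

Orientations are given as a unit quaternion [x, y, z, w].
In Python, from bench import r gives the robot as it stands. The module is installed in compiled form; this text tells all that it offers.
- The arm moves only by the shell command python3 -m crank 'ROWS' [FORCE]. ROWS is JSON, a list of rows, each an object of numbers: "claw": the closure, from -1 (fully open) to 1 (shut); "dx", "dy", "dz": the shift along the tool's x, y, z each as a share of 3 cm, from -1 to 1; "ax", "ay", "az": the turn, a rotation vector about the tool's x, y, z each as a share of 6 degrees, from -1 to 1. A call has 1 to 8 rows; each row shifts and turns the commanded pose from where the row before left it, along the tool's axes as they then stand; what a row does not reach is not made up. A row lasts 1/12 s, in which the tool goes at most 41.7 mm and 7.16 degrees, less where a joint would pass 70% of its speed; a pose out of reach is approached as far as the arm can. A call with a number of a shift or a turn outside -1 to 1 is refused whole. A call with a gripper value outside its range is refused whole. The fingers move at their own pace and stop on an object; FORCE is the grip in N (left out, the last holds). Time passes only in rows, so rows that do not move let the fingers close. It gives the time, the measured TCP pose, the force, the opening and the grip force at its end, in the units of the state.
- r.read_state(): the state, without advancing time (a new reading comes with each control period).
- r.camera(name): name is "scene" or "top" or "wrist"; returns a dict with "color" (420x560x3 uint8, red, green, blue), "mtx" (3x3 intrinsics, pixels), "R" (3x3) and "t" (3): a world point X has camera coordinates R X + t; the wrist camera has in their place "hand_eye" (4x4, takes a point from camera to tool coordinates, whose origin is the TCP and whose axes are the flange's). Camera axes: x right, y down, z forward; pixel columns grow to the right and rows downward; lengths in m; the calibration is good to about 2 mm. A picture is of the moment at which its call begins: read the wrist's pose just before it. There is no depth.
- r.close_job(): hands the job in; it is judged then, once.
The state is a dict: "time": time; "joint_positions": joint angles; "joint_vel": joint speeds; "joint_torque": joint torques, N m; "ee_pos": TCP position; "eef_rot": TCP orientation; "ft_force": force on the tool from outside, world axes, zero at the start; "torque": the same for the moment, N m; "width": finger opening in m; "grip_force": force on a finger pad.
Only numpy, scipy, OpenCV 4.12 (cv2) and the standard library are available. Lean on these libraries where they do the work, as an engineer would, in place of code of your own. Each camera call takes 0.05 s, during which the arm holds its last target. There are 200 camera calls.

## Task

Push the blue parts bin along the table, lengthwise through the narrow gap between the two red posts, until it sits flush and square against the white stop bar behind them. Then press the green confirm button fully down once the bin is home and let it go. Only push the bin from outside: do not grip it, reach into it, lift or tip it, and leave the other things on the table where they are.

Things in the scene. Friction and masses are not known exactly. Their poses are not given: they have to be found in the camera images.
- bin: Loose open blue plastic bin of small parts, 100 mm wide (its x), 130 mm long (its y), 55 mm high, 0.28 to 0.56 kg, sliding on the table with friction. Origin at the centre of its underside; a white label on its -y end, its +y end looks roughly towards the gap. It starts on the -y side of the posts, turned and usually off to one side.
- bay: Fixed bay. Origin on the table top midway between the two red posts; +y points through the gap to the stop, +x across it. Each post is 45 (x) x 40 (y) x 50 mm high, edges rounded 4 mm; the gap spans x -55 to +55 mm, so the bin has 5 mm each side. No walls between posts and stop, only yellow lines on the table.
- stop (a point): Middle of the white stop bar's near face at its foot, 165 mm to +y of the bay's origin, axes as the bay's. The bar is fixed, 40 mm high, 150 mm long. A bin fully home has its centre 65 mm short of it (bay y = 100 mm, x = 0), its tail 15 mm beyond the posts.
- confirm_top (a point): Centre of the top of the green push button (32 mm across, black housing) fixed beside the bay, about 118 mm to +x and 90 mm to +y of the bay's origin; pressed straight down.
- confirm (a joint): Travel of the green button, m: 0 released, 0.006 fully down; a spring returns it, fully down takes 5 N.
- yellow_bin: Bystander, loose, to be left alone: yellow open parts bin, 100 x 130 x 60 high (mm). Origin at the underside.
- carton: Bystander, loose, to be left alone: closed brown carton, 120 x 90 x 60 high (mm). Origin at the underside.
- jar: Bystander, loose, to be left alone: amber jar with a white lid, 52 across, 70 high (mm). Origin at the underside.
- tape: Bystander, loose, to be left alone: roll of orange tape lying flat, 96 across, 45 high (mm). Origin at the underside.
- screwdriver: Bystander, loose, to be left alone: red-handled screwdriver lying flat, about 200 long (mm). Origin at the underside.
- wrench: Bystander, loose, to be left alone: small steel wrench lying flat, 160 long (mm). Origin at the underside.
- scanner: Bystander, loose, to be left alone: grey hand-held code scanner lying flat, 130 x 52 x 34 high (mm). Origin at the underside.

How it is judged:
By the outcome, as a careful person would: the job done as asked, in the order asked, and still so for the second after the job is handed in, with the robot touching nothing.
It also fails if it takes over 67 s, if anything falls off the work surface, if the arm or the gripper's body presses on something with over 40 N, if the wrist force passes 120 N, or if a joint passes its speed limit or range.

## Working session

There is one attempt and no reset: what is moved stays moved. The work goes in short steps, Python scripts to look and compute and a shell command to move; the robot and the scene stay as the last step left them, time stands still between calls to the robot, and variables do not carry over. Pictures are saved under pics/ and viewed, at most 10 in all, crops included, and the job is handed in when it is done.

```bash
mkdir -p pics
python3 - <<'E'
from bench import r
import cv2,pickle
s=r.read_state();print({k:s[k] for k in('time','ee_pos','eef_rot','width','ft_force')})
for n in('top','scene'):
    c=r.camera(n);cv2.imwrite(f'pics/{n}0.png',c['color'][:,:,::-1]);pickle.dump(c,open(n+'.pkl','wb'))
    print(n,c['mtx'],c['R'],c['t'])
E
```

```text
{'time': 0.0, 'ee_pos': array([ 0.16828892, -0.6015438 ,  0.23275596]), 'eef_rot': array([ 9.90708006e-01,  1.36004244e-01, -1.26255427e-04, -6.90715345e-04]), 'width': 0.08719615069903038, 'ft_force': array([-0.49259655, -0.28135227, -0.06520506])}
top [[408.26890404   0.         280.02466007]
 [  0.         408.26890404 208.62779829]
 [  0.           0.           1.        ]] [[-0.0092506  -0.99993605 -0.00650494]
 [-0.98917439  0.0101034  -0.14639656]
 [ 0.14645292  0.00508026 -0.9892046 ]] [-0.03295954  0.51821128  1.11322006]
scene [[433.84802161   0.         282.25309781]
 [  0.         433.84802161 206.37849469]
 [  0.           0.           1.        ]] [[ 0.8256567   0.56407848 -0.01031895]
 [ 0.3891798  -0.58270411 -0.71343886]
 [-0.4084484   0.58503965 -0.7006415 ]] [-0.39905695 -0.17306839  1.5012169 ]
```

View pics/top0.png

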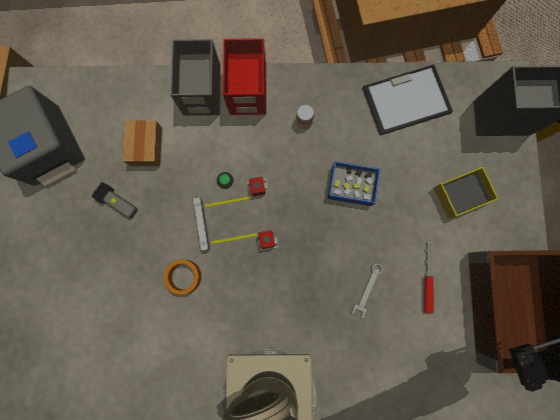

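View pics/scene0.png

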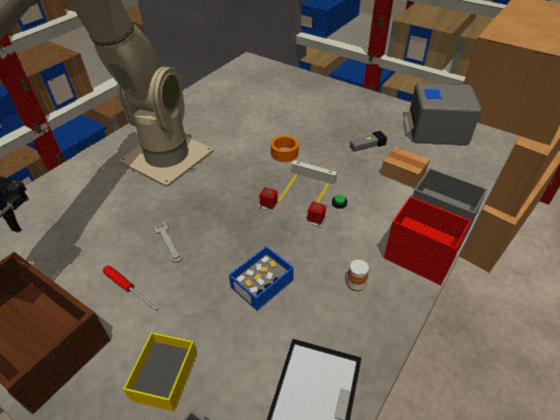

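The top view shows the bay with the posts at (258,185) and (267,240), the stop at (200,223), the button at (225,180), and the bin at (354,184). The bin is offset towards bay +x. The scene view agrees. Next I'll work out the metric poses.

```bash
cat > h.py <<'E'
import numpy as np,cv2
def ray(c,uv,z,R=None,t=None):
    R=c['R'] if R is None else R;t=c['t'] if t is None else t
    C=-R.T@t;d=R.T@np.linalg.inv(c['mtx'])@[uv[0],uv[1],1]
    return C+d*(z-C[2])/d[2]
def proj(c,X):
    p=c['mtx']@(c['R']@np.asarray(X,float)+c['t']);return p[:2]/p[2]
def blobs(c,lo,hi,box,amin=15):
    h=cv2.cvtColor(c['color'],cv2.COLOR_RGB2HSV);m=cv2.inRange(h,lo,hi)
    u0,v0,u1,v1=box;k=np.zeros_like(m);k[v0:v1,u0:u1]=m[v0:v1,u0:u1]
    n,l,s,ce=cv2.connectedComponentsWithStats(k)
    return [(s[i,4],np.argwhere(l==i)[:,::-1].astype(np.float32)) for i in range(1,n) if s[i,4]>=amin]
E
python3 - <<'E'
import pickle;from h import *
c=pickle.load(open('top.pkl','rb'))
def rep(name,lo,hi,box,z):
    for a,p in blobs(c,lo,hi,box):
        w=np.array([ray(c,q,z)[:2] for q in p],np.float32)
        print(name,a,p.mean(0),w.mean(0).round(4),[np.round(k,3) for k in cv2.minAreaRect(w)])
rep('post',(0,150,110),(8,255,255),(240,170,285,255),.05)
rep('bin',(100,120,40),(125,255,255),(315,150,390,215),.055)
rep('stop',(0,0,150),(180,50,255),(185,190,215,255),.04)
rep('btn',(45,120,50),(80,255,255),(210,165,240,195),.03)
rep('line',(22,120,80),(35,255,255),(200,190,265,250),0)
im=c['color'][150:260,180:400,::-1];cv2.imwrite('pics/crop.png',cv2.resize(im,None,fx=3.6,fy=3.6,interpolation=cv2.INTER_CUBIC))
E
```

```text
post 149 [256.4698 184.5906] [0.5852 0.0276] [array([0.585, 0.028]), array([0.042, 0.036]), np.float64(10.182)]
post 158 [266.13925 238.65823] [0.4327 0.001 ] [array([0.433, 0.001]), array([0.042, 0.036]), np.float64(10.738)]
bin 316 [353.98734 183.10443] [ 0.5857 -0.2459] [array([ 0.586, -0.245]), array([0.13 , 0.108]), np.float64(79.603)]
stop 23 [196.34782 200.30435] [0.5438 0.1983] [array([0.545, 0.198]), array([0.012, 0.014]), np.float64(1.136)]
stop 192 [199.98438 223.46355] [0.4779 0.1868] [array([0.478, 0.187]), array([0.103, 0.015]), np.float64(9.726)]
stop 27 [203.59259 246.62962] [0.413  0.1755] [array([0.413, 0.175]), array([0.013, 0.015]), np.float64(13.534)]
btn 93 [224.0215  178.82796] [0.6073 0.1222] [array([0.607, 0.122]), array([0.029, 0.029]), np.float64(0.519)]
line 139 [226.74101 201.22302] [0.547  0.1178] [array([0.547, 0.118]), array([0.009, 0.128]), np.float64(9.883)]
line 146 [233.54794 238.14383] [0.4388 0.0971] [array([0.439, 0.097]), array([0.009, 0.133]), np.float64(9.91)]
```

View pics/crop.png

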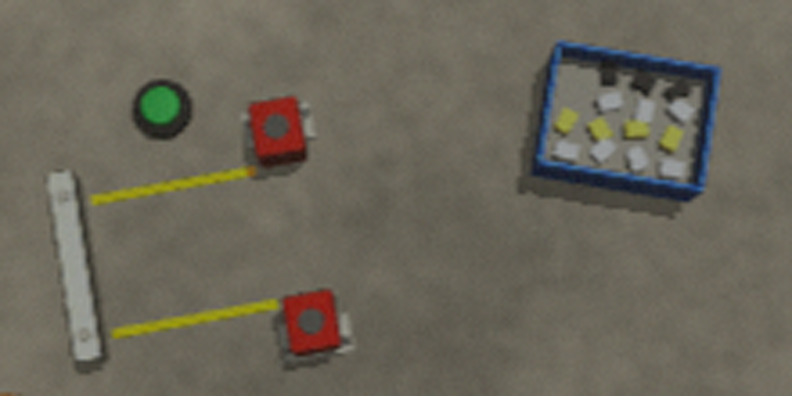

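```bash
cat > st.py <<'E'
from bench import r;import numpy as np
from scipy.spatial.transform import Rotation as Ro
O=np.array([.509,.0143]);a=np.radians(9.9);B=np.array([[np.cos(a),np.sin(a)],[-np.sin(a),np.cos(a)]])
s=r.read_state();R=Ro.from_quat(s['eef_rot']).as_matrix()
print('t',round(s['time'],2),'w',np.round(s['ee_pos'],4),'bay',(B@(s['ee_pos'][:2]-O)).round(4),'relyaw',round(np.degrees(np.arctan2(R[1,0],R[0,0])-a),2),'tilt',np.round(R[:2,2],3),'F',s['ft_force'].round(1),'w',round(s['width'],4),'j',s['joint_positions'].round(2))
E
python3 -m crank '[{"az":0.95,"dx":0.9,"dy":-0.4},{"dx":0.9,"dy":-0.4},{"dx":0.9,"dy":-0.4},{"dx":0.9,"dy":-0.4},{"dx":0.9,"dy":-0.4},{"dx":0.9,"dy":-0.4},{"dx":0.9,"dy":-0.4},{"dx":0.9,"dy":-0.4}]' >/dev/null
python3 -m crank '[{"dx":0.9,"dy":-0.5},{"dx":0.9,"dy":-0.5},{"dx":0.9,"dy":-0.5},{"dx":0.9,"dy":-0.5},{"dx":0.9,"dy":-0.5},{"dx":0.9,"dy":-0.5},{"dx":0.9,"dy":-0.5},{}]'
python3 st.py
```

```text
t 0.1 w [ 0.1683 -0.6016  0.2328] bay [-0.4415 -0.5481] relyaw 5.73 tilt [-0.     0.001] F [-0.6  0.9 -0.1] w 0.0871 j [ 1.28  0.33 -0.06  1.46  0.02  1.35 -0.09]invalid input at $[0]: expected keys claw, dx, dy, dz, ax, ay, az
invalid input at $[0]: expected keys claw, dx, dy, dz, ax, ay, az
```

```bash
python3 -m crank '[{"claw":-1,"dx":0.9,"dy":-0.4,"dz":0,"ax":0,"ay":0,"az":0.95},{"claw":-1,"dx":0.9,"dy":-0.4,"dz":0,"ax":0,"ay":0,"az":0},{"claw":-1,"dx":0.9,"dy":-0.4,"dz":0,"ax":0,"ay":0,"az":0},{"claw":-1,"dx":0.9,"dy":-0.4,"dz":0,"ax":0,"ay":0,"az":0},{"claw":-1,"dx":0.9,"dy":-0.4,"dz":0,"ax":0,"ay":0,"az":0},{"claw":-1,"dx":0.9,"dy":-0.4,"dz":0,"ax":0,"ay":0,"az":0},{"claw":-1,"dx":0.9,"dy":-0.4,"dz":0,"ax":0,"ay":0,"az":0},{"claw":-1,"dx":0.9,"dy":-0.4,"dz":0,"ax":0,"ay":0,"az":0}]'
python3 -m crank '[{"claw":-1,"dx":0.9,"dy":-0.5,"dz":0,"ax":0,"ay":0,"az":0},{"claw":-1,"dx":0.9,"dy":-0.5,"dz":0,"ax":0,"ay":0,"az":0},{"claw":-1,"dx":0.9,"dy":-0.5,"dz":0,"ax":0,"ay":0,"az":0},{"claw":-1,"dx":0.9,"dy":-0.5,"dz":0,"ax":0,"ay":0,"az":0},{"claw":-1,"dx":0.9,"dy":-0.5,"dz":0,"ax":0,"ay":0,"az":0},{"claw":-1,"dx":0.9,"dy":-0.5,"dz":0,"ax":0,"ay":0,"az":0},{"claw":-1,"dx":0,"dy":0,"dz":0,"ax":0,"ay":0,"az":0}]' >/dev/null
python3 st.py
```

```text
time: 0.77
ee_pos: [0.3638, -0.4666, 0.2333]
eef_rot: [0.996, 0.087, -0.0, -0.0]
ft_force: [0.8, -0.4, -0.2]
width: 0.0869
grip_force: 0.0
t 1.35 w [ 0.5118 -0.3447  0.233 ] bay [-0.059  -0.3541] relyaw 0.52 tilt [0.002 0.003] F [-0.4  1.  -0.2] w 0.0873 j [ 0.75  0.33 -0.29  1.47  0.09  1.35 -0.93]
```

```bash
python3 -m crank '[{"claw":-1,"dx":0.85,"dy":-0.33,"dz":0,"ax":0,"ay":0,"az":0.09},{"claw":-1,"dx":0.85,"dy":-0.33,"dz":0,"ax":0,"ay":0,"az":0},{"claw":-1,"dx":0.85,"dy":-0.33,"dz":0,"ax":0,"ay":0,"az":0},{"claw":-1,"dx":0.85,"dy":-0.33,"dz":0,"ax":0,"ay":0,"az":0},{"claw":-1,"dx":0.85,"dy":-0.33,"dz":0,"ax":0,"ay":0,"az":0},{"claw":-1,"dx":0.85,"dy":-0.33,"dz":0,"ax":0,"ay":0,"az":0},{"claw":-1,"dx":0.85,"dy":-0.33,"dz":0,"ax":0,"ay":0,"az":0},{"claw":-1,"dx":0.85,"dy":-0.33,"dz":0,"ax":0,"ay":0,"az":0}]' >/dev/null
python3 -m crank '[{"claw":-1,"dx":0,"dy":0,"dz":0.9,"ax":0,"ay":0,"az":0},{"claw":-1,"dx":0,"dy":0,"dz":0.9,"ax":0,"ay":0,"az":0},{"claw":-1,"dx":0,"dy":0,"dz":0.9,"ax":0,"ay":0,"az":0},{"claw":-1,"dx":0,"dy":0,"dz":0,"ax":0,"ay":0,"az":0},{"claw":-1,"dx":0,"dy":0,"dz":0,"ax":0,"ay":0,"az":0}]' >/dev/null
python3 st.py
python3 - <<'E'
from bench import r
import cv2,pickle
c=r.camera('top');cv2.imwrite('pics/t1.png',cv2.resize(c['color'][100:280,170:420,::-1],None,fx=3,fy=3))
E
```

```text
t 2.43 w [ 0.6941 -0.2395  0.1511] bay [ 0.1387 -0.2818] relyaw -0.51 tilt [-0.003  0.001] F [0.5 0.2 0.6] w 0.0875 j [ 0.46  0.64 -0.31  1.2   0.19  1.33 -1.24]
```

View pics/t1.png

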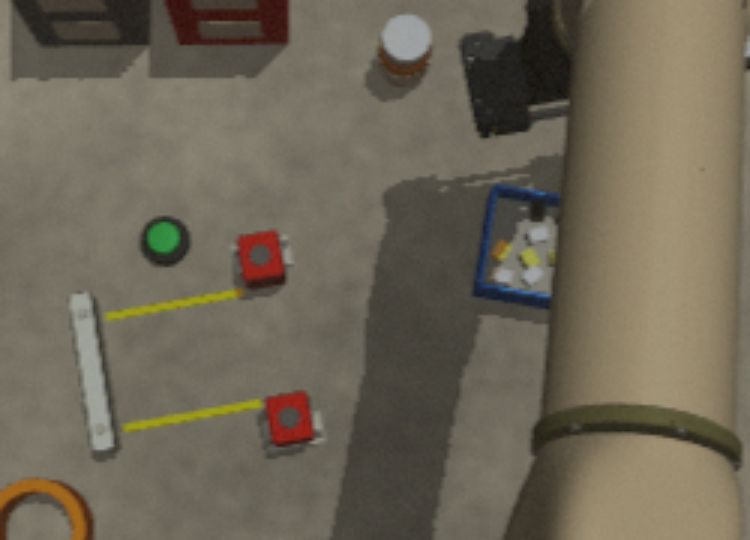

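```bash
python3 -m crank '[{"claw":-1,"dx":0,"dy":-0.17,"dz":0.86,"ax":0,"ay":0,"az":0},{"claw":-1,"dx":0,"dy":0,"dz":0.86,"ax":0,"ay":0,"az":0},{"claw":-1,"dx":0,"dy":0,"dz":0.86,"ax":0,"ay":0,"az":0},{"claw":-1,"dx":0,"dy":0,"dz":0.86,"ax":0,"ay":0,"az":0},{"claw":-1,"dx":0,"dy":0,"dz":0.6,"ax":0,"ay":0,"az":0},{"claw":-1,"dx":0,"dy":0,"dz":0.2,"ax":0,"ay":0,"az":0},{"claw":-1,"dx":0,"dy":0,"dz":0,"ax":0,"ay":0,"az":0},{"claw":-1,"dx":0,"dy":0,"dz":0,"ax":0,"ay":0,"az":0}]' >/dev/null
python3 st.py
python3 -m crank '[{"claw":-1,"dx":-0.3,"dy":0,"dz":0,"ax":0,"ay":0,"az":0},{"claw":-1,"dx":-0.3,"dy":0,"dz":0,"ax":0,"ay":0,"az":0},{"claw":-1,"dx":-0.2,"dy":0,"dz":0,"ax":0,"ay":0,"az":0},{"claw":-1,"dx":-0.2,"dy":0,"dz":0,"ax":0,"ay":0,"az":0},{"claw":-1,"dx":-0.2,"dy":0,"dz":0,"ax":0,"ay":0,"az":0},{"claw":-1,"dx":-0.2,"dy":0,"dz":0,"ax":0,"ay":0,"az":0},{"claw":-1,"dx":-0.2,"dy":0,"dz":0,"ax":0,"ay":0,"az":0}]' 
python3 st.py
```

```text
t 3.15 w [ 0.6956 -0.2349  0.0278] bay [ 0.1409 -0.2776] relyaw -0.52 tilt [ 0.003 -0.001] F [-0.3 -0.2 -0.2] w 0.087 j [ 0.46  0.74 -0.3   1.31  0.22  1.11 -1.27]
time: 3.73
ee_pos: [0.6471, -0.2421, 0.0261]
eef_rot: [0.997, 0.082, 0.001, 0.0]
ft_force: [1.8, 1.5, 1.2]
width: 0.0871
grip_force: 1.1
t 3.73 w [ 0.6471 -0.2421  0.0261] bay [ 0.092  -0.2763] relyaw -0.49 tilt [ 0.001 -0.   ] F [1.8 1.5 1.2] w 0.0871 j [ 0.51  0.66 -0.31  1.45  0.22  1.06 -1.25]
```

```bash
python3 -m crank '[{"claw":-1,"dx":-0.2,"dy":0,"dz":0,"ax":0,"ay":0,"az":-0.08},{"claw":-1,"dx":-0.2,"dy":0,"dz":0,"ax":0,"ay":0,"az":0},{"claw":-1,"dx":-0.2,"dy":0,"dz":0,"ax":0,"ay":0,"az":0},{"claw":-1,"dx":-0.2,"dy":0,"dz":0,"ax":0,"ay":0,"az":0},{"claw":-1,"dx":-0.15,"dy":0,"dz":0,"ax":0,"ay":0,"az":0},{"claw":-1,"dx":-0.1,"dy":0,"dz":0,"ax":0,"ay":0,"az":0},{"claw":-1,"dx":0,"dy":0,"dz":0,"ax":0,"ay":0,"az":0}]' 
python3 st.py
python3 - <<'E'
from bench import r
import cv2,pickle
c=r.camera('scene');cv2.imwrite('pics/s2.png',cv2.resize(c['color'][130:330,160:420,::-1],None,fx=3,fy=3))
E
```

```text
time: 4.32
ee_pos: [0.615, -0.2483, 0.0252]
eef_rot: [0.996, 0.086, -0.0, 0.0]
ft_force: [0.6, 0.2, 0.6]
width: 0.0868
grip_force: 0.0
t 4.32 w [ 0.615  -0.2483  0.0252] bay [ 0.0593 -0.2769] relyaw -0.06 tilt [-0.001 -0.   ] F [0.6 0.2 0.6] w 0.0868 j [ 0.54  0.61 -0.31  1.54  0.21  1.02 -1.22]
```

View pics/s2.png

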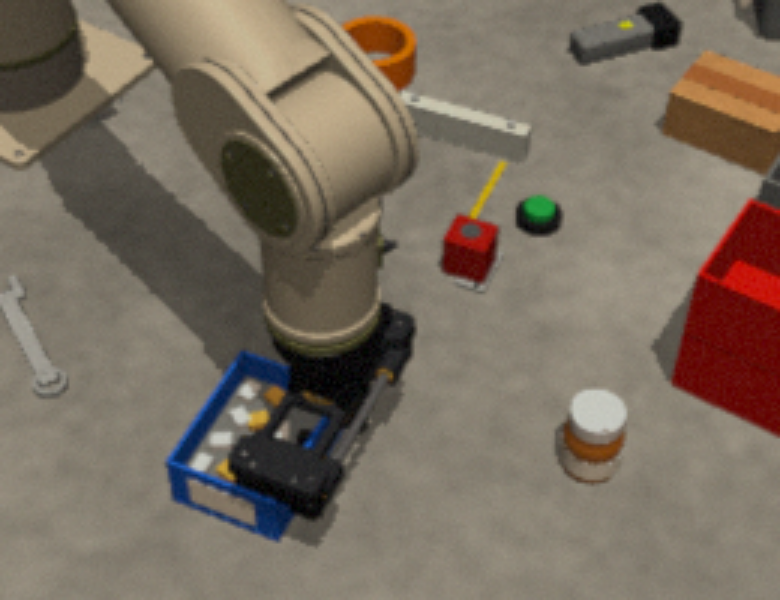

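```bash
python3 -m crank '[{"claw":-1,"dx":0.3,"dy":0,"dz":0,"ax":0,"ay":0,"az":0},{"claw":-1,"dx":0.7,"dy":0,"dz":0,"ax":0,"ay":0,"az":0},{"claw":-1,"dx":0.7,"dy":0,"dz":0,"ax":0,"ay":0,"az":0},{"claw":-1,"dx":0,"dy":0,"dz":-0.9,"ax":0,"ay":0,"az":0},{"claw":-1,"dx":0,"dy":0,"dz":-0.9,"ax":0,"ay":0,"az":0},{"claw":-1,"dx":0,"dy":0,"dz":-0.9,"ax":0,"ay":0,"az":0},{"claw":-1,"dx":0,"dy":0,"dz":-0.9,"ax":0,"ay":0,"az":0},{"claw":-1,"dx":0,"dy":0,"dz":-0.5,"ax":0,"ay":0,"az":0}]' >/dev/null
python3 -m crank '[{"claw":-0.4,"dx":-0.92,"dy":0.95,"dz":0,"ax":0,"ay":0,"az":0},{"claw":-0.4,"dx":-0.92,"dy":0.95,"dz":0,"ax":0,"ay":0,"az":0},{"claw":-0.4,"dx":-0.92,"dy":0.95,"dz":0,"ax":0,"ay":0,"az":0},{"claw":-0.4,"dx":-0.92,"dy":0.95,"dz":0,"ax":0,"ay":0,"az":0},{"claw":-0.4,"dx":0,"dy":0.5,"dz":0,"ax":0,"ay":0,"az":-1},{"claw":-0.4,"dx":0,"dy":0,"dz":0,"ax":0,"ay":0,"az":-1},{"claw":-0.4,"dx":0,"dy":0,"dz":0,"ax":0,"ay":0,"az":-1},{"claw":-0.4,"dx":0,"dy":0,"dz":0,"ax":0,"ay":0,"az":-1}]' >/dev/null
python3 -m crank '[{"claw":-0.4,"dx":0,"dy":0,"dz":0,"ax":0,"ay":0,"az":-1},{"claw":-0.4,"dx":0,"dy":0,"dz":0,"ax":0,"ay":0,"az":-1},{"claw":-0.4,"dx":0,"dy":0,"dz":0,"ax":0,"ay":0,"az":-1},{"claw":-0.4,"dx":0,"dy":0,"dz":0,"ax":0,"ay":0,"az":-1},{"claw":-0.4,"dx":0,"dy":0,"dz":0,"ax":0,"ay":0,"az":-1},{"claw":-0.4,"dx":0,"dy":0,"dz":0,"ax":0,"ay":0,"az":-1},{"claw":-0.4,"dx":0,"dy":0,"dz":0,"ax":0,"ay":0,"az":-1},{"claw":-0.4,"dx":0,"dy":0,"dz":0,"ax":0,"ay":0,"az":-1}]' >/dev/null
python3 -m crank '[{"claw":-0.4,"dx":0,"dy":0,"dz":0,"ax":0,"ay":0,"az":-1},{"claw":-0.4,"dx":0,"dy":0,"dz":0,"ax":0,"ay":0,"az":-1},{"claw":-0.4,"dx":0,"dy":0,"dz":0,"ax":0,"ay":0,"az":-1},{"claw":-0.4,"dx":0,"dy":0,"dz":0,"ax":0,"ay":0,"az":0},{"claw":-0.4,"dx":0,"dy":0,"dz":0,"ax":0,"ay":0,"az":0}]' 
python3 st.py
cat > see.py <<'E'
from bench import r;from h import *;import pickle,sys
from st import B,O
c=r.camera('top');pickle.dump(c,open('top.pkl','wb'))
pts=[]
for a,p in blobs(c,(100,100,30),(125,255,255),(190,150,390,270)):
    w=np.array([B@(ray(c,q,.055)[:2]-O) for q in p],np.float32)
    print('bin',a,w.mean(0).round(4),[np.round(k,4) for k in cv2.minAreaRect(w)],w.min(0).round(3),w.max(0).round(3))
cv2.imwrite(f'pics/{sys.argv[1]}.png',cv2.resize(c['color'][130:280,170:430,::-1],None,fx=3,fy=3,interpolation=cv2.INTER_CUBIC))
E
python3 see.py t3
```

```text
time: 6.78
ee_pos: [0.5799, -0.3849, 0.1482]
eef_rot: [0.645, 0.764, 0.0, -0.0]
ft_force: [0.5, 0.3, -0.2]
width: 0.0612
grip_force: 0.0
t 6.78 w [ 0.5799 -0.3849  0.1482] bay [ 0.0012 -0.4055] relyaw 89.78 tilt [0. 0.] F [ 0.5  0.3 -0.2] w 0.0612 j [ 0.9   0.6  -0.57  1.33  0.32  1.3   0.5 ]
t 6.78 w [ 0.5799 -0.3849  0.1482] bay [ 0.0012 -0.4055] relyaw 89.78 tilt [0. 0.] F [ 0.5  0.3 -0.2] w 0.0612 j [ 0.9   0.6  -0.57  1.33  0.32  1.3   0.5 ]
bin 489 [-0.0039 -0.2843] [array([-0.0031, -0.2843]), array([0.1377, 0.1041]), np.float64(89.9834)] [-0.055 -0.353] [ 0.049 -0.215]
```

View pics/t3.png

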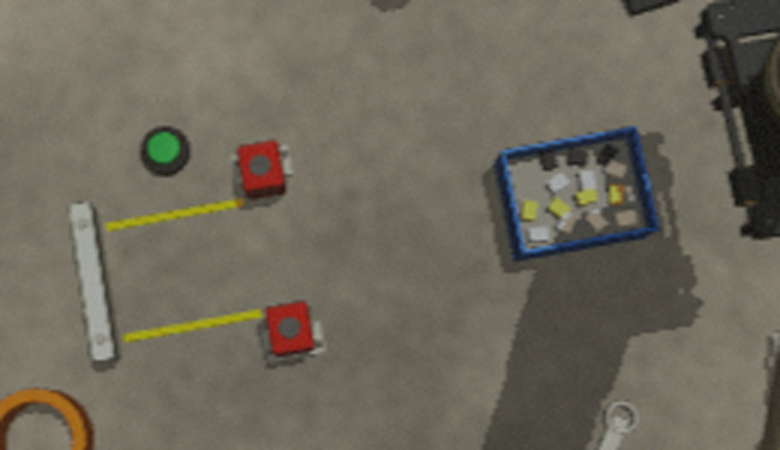

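```bash
python3 -m crank '[{"claw":-0.4,"dx":0,"dy":0,"dz":0.9,"ax":0,"ay":0,"az":0},{"claw":-0.4,"dx":0,"dy":0,"dz":0.9,"ax":0,"ay":0,"az":0},{"claw":-0.4,"dx":0,"dy":0,"dz":0.9,"ax":0,"ay":0,"az":0},{"claw":-0.4,"dx":0,"dy":0,"dz":0.9,"ax":0,"ay":0,"az":0},{"claw":-0.4,"dx":0,"dy":0,"dz":0.4,"ax":0,"ay":0,"az":0},{"claw":-0.4,"dx":0.3,"dy":0,"dz":0.1,"ax":0,"ay":0,"az":0},{"claw":-0.4,"dx":0.3,"dy":0,"dz":0,"ax":0,"ay":0,"az":0},{"claw":-0.4,"dx":0.3,"dy":0,"dz":0,"ax":0,"ay":0,"az":0}]' >/dev/null
python3 st.py
python3 -m crank '[{"claw":-0.4,"dx":0.25,"dy":0,"dz":0,"ax":0,"ay":0,"az":0},{"claw":-0.4,"dx":0.25,"dy":0,"dz":0,"ax":0,"ay":0,"az":0},{"claw":-0.4,"dx":0.25,"dy":0,"dz":0,"ax":0,"ay":0,"az":0},{"claw":-0.4,"dx":0.25,"dy":0,"dz":0,"ax":0,"ay":0,"az":0},{"claw":-0.4,"dx":0.25,"dy":0,"dz":0,"ax":0,"ay":0,"az":0},{"claw":-0.4,"dx":0.25,"dy":0,"dz":0,"ax":0,"ay":0,"az":0},{"claw":-0.4,"dx":0.25,"dy":0,"dz":0,"ax":0,"ay":0,"az":0},{"claw":-0.4,"dx":0.25,"dy":0,"dz":0,"ax":0,"ay":0,"az":0}]' >/dev/null
python3 st.py
```

```text
t 7.5 w [ 0.5758 -0.3572  0.027 ] bay [ 0.0019 -0.3775] relyaw 89.95 tilt [ 0.002 -0.001] F [ 0.8 -0.4  0.7] w 0.0609 j [ 0.87  0.68 -0.54  1.48  0.38  1.08  0.42]
t 8.17 w [ 0.5645 -0.2987  0.0254] bay [ 0.0008 -0.3179] relyaw 89.96 tilt [ 0. -0.] F [ 1.1 -3.7  1.8] w 0.0609 j [ 0.84  0.62 -0.56  1.6   0.37  1.03  0.34]
```

```bash
python3 -m crank '[{"claw":-0.4,"dx":0.3,"dy":0,"dz":0,"ax":0,"ay":0,"az":0},{"claw":-0.4,"dx":0.3,"dy":0,"dz":0,"ax":0,"ay":0,"az":0},{"claw":-0.4,"dx":0.3,"dy":0,"dz":0,"ax":0,"ay":0,"az":0},{"claw":-0.4,"dx":0.3,"dy":0,"dz":0,"ax":0,"ay":0,"az":0},{"claw":-0.4,"dx":0.3,"dy":0,"dz":0,"ax":0,"ay":0,"az":0},{"claw":-0.4,"dx":0.3,"dy":0,"dz":0,"ax":0,"ay":0,"az":0},{"claw":-0.4,"dx":0.3,"dy":0,"dz":0,"ax":0,"ay":0,"az":0},{"claw":-0.4,"dx":0.3,"dy":0,"dz":0,"ax":0,"ay":0,"az":0}]' >/dev/null
python3 -m crank '[{"claw":-0.4,"dx":0.3,"dy":0,"dz":0,"ax":0,"ay":0,"az":0},{"claw":-0.4,"dx":0.3,"dy":0,"dz":0,"ax":0,"ay":0,"az":0},{"claw":-0.4,"dx":0.3,"dy":0,"dz":0,"ax":0,"ay":0,"az":0},{"claw":-0.4,"dx":0.3,"dy":0,"dz":0,"ax":0,"ay":0,"az":0},{"claw":-0.4,"dx":0.3,"dy":0,"dz":0,"ax":0,"ay":0,"az":0},{"claw":-0.4,"dx":0.25,"dy":0,"dz":0,"ax":0,"ay":0,"az":0},{"claw":-0.4,"dx":0.15,"dy":0,"dz":0,"ax":0,"ay":0,"az":0},{"claw":-0.4,"dx":0.05,"dy":0,"dz":0,"ax":0,"ay":0,"az":0}]'
python3 see.py t4
```

```text
time: 9.5
ee_pos: [0.5421, -0.1694, 0.0253]
eef_rot: [0.643, 0.766, 0.0, -0.0]
ft_force: [0.9, -2.1, 0.0]
width: 0.0609
grip_force: 0.9
t 9.5 w [ 0.5421 -0.1694  0.0253] bay [ 0.001  -0.1867] relyaw 90.04 tilt [-0.  0.] F [ 0.9 -2.1  0. ] w 0.0609 j [ 0.73  0.5  -0.62  1.79  0.34  0.96  0.14]
bin 281 [-0.0047 -0.0924] [array([-0.0036, -0.1025]), array([0.1105, 0.1043]), np.float64(89.8776)] [-0.056 -0.158] [ 0.049 -0.047]
```

View pics/t4.png

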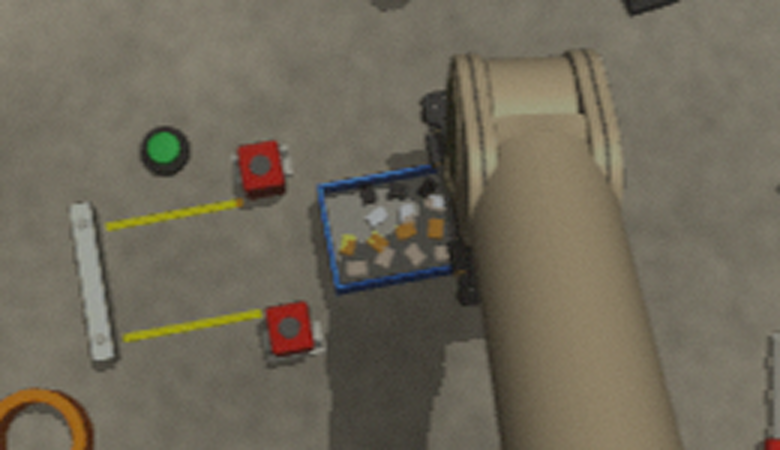

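The bin is square to the gap, with its nose at about crop (325,235). Before entering I'll check the side clearance with sub-pixel edge profiles.

Run:
```python
import pickle;from h import *;from st import B,O
c=pickle.load(open('top.pkl','rb'));im=c['color'].astype(np.float32)
def prof(x0,x1,ys,z,ch):
    xs=np.arange(x0,x1,.0005);P=[]
    for y in ys:
        uv=np.array([proj(c,[*(O+B.T@[x,y]),z]) for x in xs],np.float32)
        P.append(cv2.remap(im,uv[None,:,0],uv[None,:,1],cv2.INTER_LINEAR)[0])
    P=np.mean(P,0);s=P[:,0]-P[:,1:].mean(1) if ch=='r' else P[:,2]-P[:,:2].mean(1)
    return xs,s
def edge(nm,*a):
    xs,s=prof(*a);h=(s.max()+np.median(s[:5]) )/2
    i=np.where(s>(s.max()+s.min())/2)[0];print(nm,xs[i[0]].round(4),xs[i[-1]].round(4),s.max().round())
ys=np.arange(-.012,.012,.003)
edge('post+',.03,.125,ys,.05,'r');edge('post-',-.125,-.03,ys,.05,'r')
for y0 in(-.055,-.08,-.11):
    yb=np.arange(y0-.01,y0+.01,.002)
    edge(f'bin+ {y0}',.03,.07,yb,.055,'b');edge(f'bin- {y0}',-.07,-.03,yb,.055,'b')
```

```text
t 9.55 w [ 0.5421 -0.1697  0.0253] bay [ 0.0009 -0.1869] relyaw 90.02 tilt [-0.  0.] F [-0.6  0.5 -0. ] w 0.0608 j [ 0.73  0.5  -0.62  1.79  0.34  0.96  0.14]
post+ 0.0555 0.098 115.0
post- -0.099 -0.0565 117.0
bin+ -0.055 0.038 0.0485 47.0
bin- -0.055 -0.054 -0.0465 43.0
bin+ -0.08 0.042 0.0485 62.0
bin- -0.08 -0.055 -0.0475 52.0
bin+ -0.11 0.042 0.0485 61.0
bin- -0.11 -0.0545 -0.0475 52.0
```

```bash
python3 -m crank '[{"claw":-0.4,"dx":0.25,"dy":0,"dz":0,"ax":0,"ay":0,"az":0},{"claw":-0.4,"dx":0.25,"dy":0,"dz":0,"ax":0,"ay":0,"az":0},{"claw":-0.4,"dx":0.25,"dy":0,"dz":0,"ax":0,"ay":0,"az":0},{"claw":-0.4,"dx":0.25,"dy":0,"dz":0,"ax":0,"ay":0,"az":0},{"claw":-0.4,"dx":0.25,"dy":0,"dz":0,"ax":0,"ay":0,"az":0},{"claw":-0.4,"dx":0.25,"dy":0,"dz":0,"ax":0,"ay":0,"az":0},{"claw":-0.4,"dx":0.25,"dy":0,"dz":0,"ax":0,"ay":0,"az":0},{"claw":-0.4,"dx":0.25,"dy":0,"dz":0,"ax":0,"ay":0,"az":0}]' >/dev/null
python3 st.py
python3 -m crank '[{"claw":-0.4,"dx":0.25,"dy":0,"dz":0,"ax":0,"ay":0,"az":0},{"claw":-0.4,"dx":0.25,"dy":0,"dz":0,"ax":0,"ay":0,"az":0},{"claw":-0.4,"dx":0.25,"dy":0,"dz":0,"ax":0,"ay":0,"az":0},{"claw":-0.4,"dx":0.25,"dy":0,"dz":0,"ax":0,"ay":0,"az":0}]' >/dev/null
python3 st.py; python3 see.py t5
```

```text
t 10.22 w [ 0.5317 -0.1107  0.0253] bay [ 0.0009 -0.127 ] relyaw 89.98 tilt [-0. -0.] F [ 0.6 -1.7  0.4] w 0.0611 j [ 0.67  0.46 -0.65  1.86  0.34  0.94  0.04]
t 10.55 w [ 0.5267 -0.0813  0.0254] bay [ 0.001  -0.0972] relyaw 89.97 tilt [ 0. -0.] F [-0.9 -1.2 -0.9] w 0.0607 j [ 0.64  0.44 -0.67  1.88  0.33  0.93 -0.01]
t 10.55 w [ 0.5267 -0.0813  0.0254] bay [ 0.001  -0.0972] relyaw 89.97 tilt [ 0. -0.] F [-0.9 -1.2 -0.9] w 0.0607 j [ 0.64  0.44 -0.67  1.88  0.33  0.93 -0.01]
bin 259 [-0.0057  0.0032] [array([-0.0034, -0.0093]), array([0.1044, 0.1032]), np.float64(0.3035)] [-0.056 -0.061] [0.049 0.042]
```

```bash
python3 -m crank '[{"claw":-0.4,"dx":0.25,"dy":0,"dz":0,"ax":0,"ay":0,"az":0},{"claw":-0.4,"dx":0.25,"dy":0,"dz":0,"ax":0,"ay":0,"az":0},{"claw":-0.4,"dx":0.25,"dy":0,"dz":0,"ax":0,"ay":0,"az":0},{"claw":-0.4,"dx":0.25,"dy":0,"dz":0,"ax":0,"ay":0,"az":0},{"claw":-0.4,"dx":0.25,"dy":0,"dz":0,"ax":0,"ay":0,"az":0},{"claw":-0.4,"dx":0.25,"dy":0,"dz":0,"ax":0,"ay":0,"az":0},{"claw":-0.4,"dx":0.25,"dy":0,"dz":0,"ax":0,"ay":0,"az":0},{"claw":-0.4,"dx":0.25,"dy":0,"dz":0,"ax":0,"ay":0,"az":0}]' >/dev/null
python3 st.py
python3 -m crank '[{"claw":-0.4,"dx":0.25,"dy":0,"dz":0,"ax":0,"ay":0,"az":0},{"claw":-0.4,"dx":0.25,"dy":0,"dz":0,"ax":0,"ay":0,"az":0},{"claw":-0.4,"dx":0.25,"dy":0,"dz":0,"ax":0,"ay":0,"az":0},{"claw":-0.4,"dx":0.25,"dy":0,"dz":0,"ax":0,"ay":0,"az":0},{"claw":-0.4,"dx":0.25,"dy":0,"dz":0,"ax":0,"ay":0,"az":0},{"claw":-0.4,"dx":0.2,"dy":0,"dz":0,"ax":0,"ay":0,"az":0},{"claw":-0.4,"dx":0.1,"dy":0,"dz":0,"ax":0,"ay":0,"az":0}]' >/dev/null
python3 st.py; python3 see.py t6
```

```text
t 11.27 w [ 0.5164 -0.0222  0.0254] bay [ 0.0011 -0.0372] relyaw 89.97 tilt [ 0. -0.] F [ 0.7 -3.1  0.7] w 0.0609 j [ 0.56  0.41 -0.69  1.92  0.33  0.92 -0.13]
t 11.85 w [0.5083 0.0241 0.0254] bay [0.001  0.0097] relyaw 90.03 tilt [0. 0.] F [ 0.3 -2.3  1.4] w 0.0607 j [ 0.49  0.4  -0.72  1.94  0.33  0.92 -0.22]
t 11.85 w [0.5083 0.0241 0.0254] bay [0.001  0.0097] relyaw 90.03 tilt [0. 0.] F [ 0.3 -2.3  1.4] w 0.0607 j [ 0.49  0.4  -0.72  1.94  0.33  0.92 -0.22]
bin 197 [-0.0087  0.1255] [array([-0.0034,  0.1096]), array([0.0778, 0.1034]), np.float64(89.9826)] [-0.055  0.071] [0.048 0.149]
```

```bash
python3 -m crank '[{"claw":-0.4,"dx":0.1,"dy":0,"dz":0,"ax":0,"ay":0,"az":0},{"claw":-0.4,"dx":0.1,"dy":0,"dz":0,"ax":0,"ay":0,"az":0},{"claw":-0.4,"dx":0.1,"dy":0,"dz":0,"ax":0,"ay":0,"az":0},{"claw":-0.4,"dx":0.1,"dy":0,"dz":0,"ax":0,"ay":0,"az":0}]' >/dev/null
python3 st.py
python3 -m crank '[{"claw":-0.4,"dx":0.05,"dy":0,"dz":0,"ax":0,"ay":0,"az":0},{"claw":-0.4,"dx":0.05,"dy":0,"dz":0,"ax":0,"ay":0,"az":0}]' >/dev/null
python3 st.py
```

```text
t 12.23 w [0.5064 0.0348 0.0253] bay [0.001  0.0206] relyaw 89.94 tilt [-0. -0.] F [ 0.6 -2.6  0.5] w 0.061 j [ 0.47  0.4  -0.72  1.95  0.33  0.91 -0.24]
t 12.4 w [0.5059 0.0379 0.0253] bay [0.001  0.0238] relyaw 89.97 tilt [-0. -0.] F [ 0.3 -2.6  0.2] w 0.061 j [ 0.47  0.4  -0.72  1.95  0.33  0.91 -0.25]
```

```bash
for i in 1 2 3; do python3 -m crank '[{"claw":-0.4,"dx":0.05,"dy":0,"dz":0,"ax":0,"ay":0,"az":0}]' >/dev/null
python3 st.py; done
```

```text
t 12.48 w [0.5056 0.0392 0.0253] bay [0.0009 0.0252] relyaw 89.97 tilt [-0. -0.] F [-0.8 -2.9  1.1] w 0.0608 j [ 0.46  0.4  -0.72  1.95  0.33  0.91 -0.25]
t 12.57 w [0.5054 0.0407 0.0253] bay [0.001  0.0267] relyaw 89.96 tilt [-0. -0.] F [ 0.2 -2.1  0.7] w 0.0609 j [ 0.46  0.4  -0.72  1.95  0.33  0.91 -0.25]
t 12.65 w [0.5054 0.041  0.0253] bay [0.0011 0.027 ] relyaw 89.95 tilt [ 0.    -0.002] F [  3.2 -11.2   1.2] w 0.061 j [ 0.46  0.4  -0.72  1.95  0.33  0.91 -0.26]
```

```bash
python3 -m crank '[{"claw":-0.4,"dx":0.02,"dy":0,"dz":0,"ax":0,"ay":0,"az":0},{"claw":-0.4,"dx":0,"dy":0,"dz":0,"ax":0,"ay":0,"az":0},{"claw":-0.4,"dx":0,"dy":0,"dz":0,"ax":0,"ay":0,"az":0}]' >/dev/null; python3 st.py
python3 -m crank '[{"claw":-0.4,"dx":-0.1,"dy":0,"dz":0,"ax":0,"ay":0,"az":0},{"claw":-0.4,"dx":-0.3,"dy":0,"dz":0,"ax":0,"ay":0,"az":0},{"claw":-0.4,"dx":-0.5,"dy":0,"dz":0,"ax":0,"ay":0,"az":0},{"claw":-0.4,"dx":0,"dy":0,"dz":-0.8,"ax":0,"ay":0,"az":0},{"claw":-0.4,"dx":0,"dy":0,"dz":-0.9,"ax":0,"ay":0,"az":0},{"claw":-0.4,"dx":0,"dy":0,"dz":-0.9,"ax":0,"ay":0,"az":0},{"claw":-0.4,"dx":-0.9,"dy":0,"dz":-0.9,"ax":0,"ay":0,"az":0},{"claw":-0.4,"dx":-0.9,"dy":0,"dz":-0.5,"ax":0,"ay":0,"az":0}]' >/dev/null
python3 -m crank '[{"claw":1,"dx":-0.9,"dy":0.9,"dz":0,"ax":0,"ay":0,"az":0},{"claw":1,"dx":-0.9,"dy":0.9,"dz":0,"ax":0,"ay":0,"az":0},{"claw":1,"dx":-0.9,"dy":0.9,"dz":0,"ax":0,"ay":0,"az":0},{"claw":1,"dx":-0.9,"dy":0.9,"dz":0,"ax":0,"ay":0,"az":0},{"claw":1,"dx":0,"dy":0,"dz":0,"ax":0,"ay":0,"az":0}]' >/dev/null; python3 see.py t7
```

```text
t 12.9 w [0.5054 0.041  0.0253] bay [0.001  0.0269] relyaw 89.92 tilt [ 0.    -0.002] F [ 2.2 -8.4  0. ] w 0.061 j [ 0.46  0.4  -0.72  1.95  0.33  0.91 -0.26]
t 13.98 w [ 0.6469 -0.1309  0.1431] bay [ 0.1109 -0.1668] relyaw 89.63 tilt [-0.  0.] F [-0.6 -1.2 -0.2] w 0.0357 j [ 0.59  0.55 -0.64  1.44  0.33  1.26  0.08]
bin 398 [-0.0035  0.1012] [array([-0.0032,  0.0996]), array([0.1304, 0.1036]), np.float64(89.9829)] [-0.055  0.034] [0.049 0.165]
```

View pics/t7.png

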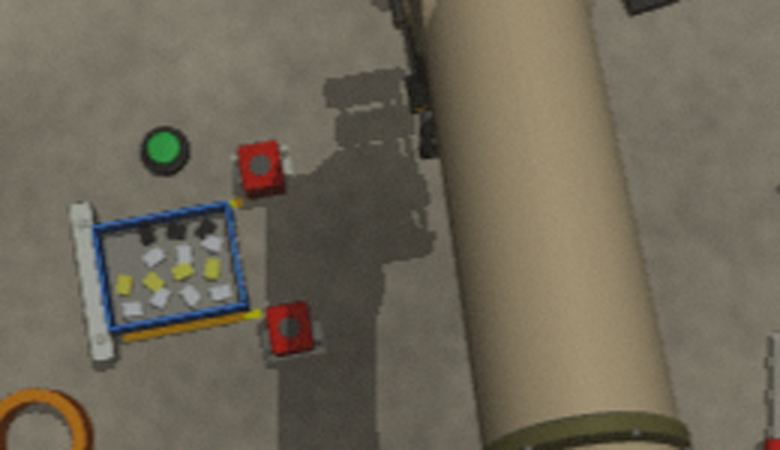

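The bin sits flush against the stop, squared, with its centre near bay y 0.0996. Next is the button.

```bash
python3 -m crank '[{"claw":1,"dx":0.95,"dy":0.03,"dz":0,"ax":0,"ay":0,"az":0},{"claw":1,"dx":0.95,"dy":0.03,"dz":0,"ax":0,"ay":0,"az":0},{"claw":1,"dx":0.95,"dy":0.03,"dz":0,"ax":0,"ay":0,"az":0},{"claw":1,"dx":0.95,"dy":0.03,"dz":0,"ax":0,"ay":0,"az":0},{"claw":1,"dx":0.95,"dy":0.03,"dz":0,"ax":0,"ay":0,"az":0},{"claw":1,"dx":0.95,"dy":0.03,"dz":0,"ax":0,"ay":0,"az":0},{"claw":1,"dx":0.95,"dy":0.03,"dz":0,"ax":0,"ay":0,"az":0},{"claw":1,"dx":0.95,"dy":0.03,"dz":0,"ax":0,"ay":0,"az":0}]' >/dev/null
python3 -m crank '[{"claw":1,"dx":0.8,"dy":0,"dz":0,"ax":0,"ay":0,"az":0},{"claw":1,"dx":0,"dy":0,"dz":0.8,"ax":0,"ay":0,"az":0},{"claw":1,"dx":0,"dy":0,"dz":0.8,"ax":0,"ay":0,"az":0},{"claw":1,"dx":0,"dy":0,"dz":0,"ax":0,"ay":0,"az":0}]' >/dev/null; python3 st.py
python3 - <<'E'
from h import *;import pickle
# height of the button by triangulation from both first views
cs=pickle.load(open('scene.pkl','rb'));ct=pickle.load(open('top.pkl','rb'))
us=blobs(cs,(45,120,50),(80,255,255),(320,185,360,220))
ut=blobs(ct,(45,120,50),(80,255,255),(210,165,240,195))
a=max(us,key=lambda q:q[0])[1].mean(0);b=max(ut,key=lambda q:q[0])[1].mean(0)
for z in(.015,.02,.025,.03,.035,.04):print(z,ray(cs,a,z)[:2].round(4),ray(ct,b,z)[:2].round(4))
E
```

```text
t 15.03 w [0.6045 0.1246 0.0933] bay [0.113  0.0922] relyaw 90.09 tilt [-0.006 -0.001] F [-0.8 -0.3 -0.7] w 0.0004 j [ 0.27  0.53 -0.71  1.6   0.37  1.15 -0.36]
0.015 [0.6065 0.1267] [0.6105 0.1243]
0.02 [0.6087 0.1219] [0.6094 0.1235]
0.025 [0.6109 0.117 ] [0.6083 0.1228]
0.03 [0.6131 0.1122] [0.6072 0.1221]
0.035 [0.6154 0.1073] [0.6061 0.1214]
0.04 [0.6176 0.1025] [0.6049 0.1206]
```

```bash
python3 -m crank '[{"claw":1,"dx":-0.03,"dy":0.15,"dz":0.6,"ax":0,"ay":0,"az":0},{"claw":1,"dx":0,"dy":0,"dz":0.6,"ax":0,"ay":0,"az":0},{"claw":1,"dx":0,"dy":0,"dz":0.4,"ax":0,"ay":0,"az":0},{"claw":1,"dx":0,"dy":0,"dz":0,"ax":0,"ay":0,"az":0}]' >/dev/null; python3 st.py
for i in 1 2 3 4 5; do python3 -m crank '[{"claw":1,"dx":0,"dy":0,"dz":0.06,"ax":0,"ay":0,"az":0}]' |sed -n '2p;4p'; done
```

```text
t 15.37 w [0.6108 0.1239 0.0476] bay [0.1191 0.0904] relyaw 89.97 tilt [-0.004 -0.001] F [-0.6 -1.   0.4] w 0.0001 j [ 0.25  0.59 -0.68  1.62  0.41  1.08 -0.38]
ee_pos: [0.6123, 0.1245, 0.0483]
ft_force: [-0.1, 0.3, 0.7]
ee_pos: [0.6129, 0.1247, 0.0471]
ft_force: [-0.0, 0.3, 0.1]
ee_pos: [0.613, 0.1247, 0.0451]
ft_force: [0.6, 0.1, -0.0]
ee_pos: [0.6128, 0.1245, 0.0429]
ft_force: [-0.6, -0.8, 0.4]
ee_pos: [0.6127, 0.1245, 0.0408]
ft_force: [0.2, -0.6, -0.3]
```

```bash
python3 -m crank '[{"claw":1,"dx":0,"dy":-0.1,"dz":0.06,"ax":0,"ay":0,"az":0}]' |sed -n '2p;4p'
for i in 1 2 3 4; do python3 -m crank '[{"claw":1,"dx":0,"dy":0,"dz":0.06,"ax":0,"ay":0,"az":0}]' |sed -n '2p;4p'; done
```

```text
ee_pos: [0.6098, 0.124, 0.0387]
ft_force: [-0.1, 0.3, -0.2]
ee_pos: [0.609, 0.1239, 0.0367]
ft_force: [0.4, 0.1, -0.3]
ee_pos: [0.6092, 0.1239, 0.0348]
ft_force: [-0.2, -0.4, -0.6]
ee_pos: [0.6094, 0.1239, 0.033]
ft_force: [-1.1, 0.3, 0.9]
ee_pos: [0.6094, 0.1239, 0.0313]
ft_force: [-0.4, -0.8, 3.2]
```

```bash
for i in 1 2 3 4; do python3 -m crank '[{"claw":1,"dx":0,"dy":0,"dz":0.05,"ax":0,"ay":0,"az":0}]' |sed -n '2p;4p'; done
```

```text
ee_pos: [0.6094, 0.1239, 0.0298]
ft_force: [-1.6, -0.2, 3.4]
ee_pos: [0.6094, 0.1239, 0.0284]
ft_force: [-1.1, -0.6, 4.2]
ee_pos: [0.6095, 0.1239, 0.0272]
ft_force: [-8.7, -2.9, 22.4]
ee_pos: [0.6096, 0.1239, 0.027]
ft_force: [-13.3, -5.7, 33.4]
```

The button bottomed out: the force rose sharply past the spring force. I'll release it, retreat and check.

```bash
python3 -m crank '[{"claw":1,"dx":0,"dy":0,"dz":-0.3,"ax":0,"ay":0,"az":0},{"claw":1,"dx":0,"dy":0,"dz":-0.6,"ax":0,"ay":0,"az":0},{"claw":1,"dx":0,"dy":0,"dz":-0.9,"ax":0,"ay":0,"az":0},{"claw":1,"dx":0,"dy":0,"dz":-0.9,"ax":0,"ay":0,"az":0},{"claw":1,"dx":0,"dy":0,"dz":-0.9,"ax":0,"ay":0,"az":0},{"claw":1,"dx":-0.9,"dy":0,"dz":-0.5,"ax":0,"ay":0,"az":0},{"claw":1,"dx":-0.9,"dy":0,"dz":0,"ax":0,"ay":0,"az":0},{"claw":1,"dx":-0.9,"dy":0,"dz":0,"ax":0,"ay":0,"az":0}]' >/dev/null
python3 -m crank '[{"claw":1,"dx":-0.9,"dy":0,"dz":0,"ax":0,"ay":0,"az":0},{"claw":1,"dx":-0.9,"dy":0,"dz":0,"ax":0,"ay":0,"az":0},{"claw":1,"dx":-0.9,"dy":0,"dz":0,"ax":0,"ay":0,"az":0},{"claw":1,"dx":-0.9,"dy":0,"dz":0,"ax":0,"ay":0,"az":0},{"claw":1,"dx":-0.9,"dy":0,"dz":0,"ax":0,"ay":0,"az":0},{"claw":1,"dx":-0.9,"dy":0,"dz":0,"ax":0,"ay":0,"az":0},{"claw":1,"dx":0,"dy":0,"dz":0,"ax":0,"ay":0,"az":0},{"claw":1,"dx":0,"dy":0,"dz":0,"ax":0,"ay":0,"az":0}]' |sed -n '1,4p'
python3 see.py t8
python3 - <<'E'
from bench import r
import cv2
cv2.imwrite('pics/s8.png',r.camera('scene')['color'][:,:,::-1])
E
```

```text
time: 17.87
ee_pos: [0.651, -0.1176, 0.1477]
eef_rot: [0.645, 0.764, -0.0, -0.0]
ft_force: [-0.6, 1.7, -0.1]
t 17.87 w [ 0.651  -0.1176  0.1477] bay [ 0.1172 -0.1544] relyaw 89.78 tilt [-0. -0.] F [-0.6  1.7 -0.1] w 0.0007 j [ 0.57  0.55 -0.65  1.43  0.34  1.27  0.06]
bin 399 [-0.0024  0.1007] [array([-0.0032,  0.0996]), array([0.1304, 0.1036]), np.float64(89.9829)] [-0.055  0.034] [0.049 0.165]
```

View pics/s8.png

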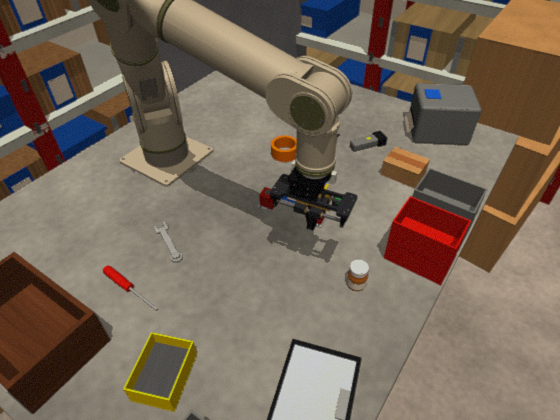

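The scene view shows the arm clear and the bystanders in place: jar at (358,275), wrench at (168,240), tape at (284,148). The bin's measured pose hasn't changed since it reached the stop.

```bash
python3 -c "
from bench import r
print(r.close_job())"
```

```text
the job is handed in; nothing more can be done
None
```

The blue bin sits flush and square against the stop, the green button was pressed fully down and let go, nothing else on the table looks moved, and the job was handed in at about 18 s.

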